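Reseal a paint tin in the lid press

TASK

Stand the small paint tin whose lid is sticking up in the round seat of the lid press's pulled-out tray, and gently push the tray fully home by its post so that the tin is under the screw. Then turn the press's bar clockwise (seen from above) to press the lid down, until the flat tab springs out of the side of the indicator box, and stop right there: if you keep tightening, the round overload pin springs out on the other side, which must not happen. Leave the press tight and the other things on the bench where they are.

Things in the scene. Friction and masses are not known exactly. Their poses are not given: they have to be found in the camera images.
- tin_mid (a point): Centre (half-way up, 30 mm above the underside, on the axis) of the paint tin to reseal: round, 60 mm diameter, steel with a wide pale label band, 60 mm high to its rim; its round lid (52 mm diameter) stands 5 mm above the rim, so 65 mm over all (62 mm once pressed down). About 0.25 kg. z axis up.
- lid (a joint): How far the tin's lid has been pressed into the tin, m: 0 standing up, 0.003 fully down. It takes about 8 N to move.
- press_axis (a point): Point on the vertical screw axis of the lid press, at the height of the tray seat's floor, 30 mm above the bench. x axis: the direction in which the tray goes home; z up. The press stands fixed: a bed 120 mm wide, 20 mm high, reaching 245 mm from the axis towards -x, with low rails and the tray.
- tray_seat (a point): Centre of the floor of the round seat on the aluminium tray: a ring 66 mm inside diameter, 74 mm outside, 7 mm high, floor 30 mm above the bench. Tray plate 145 x 90 mm. Axes as press_axis. It lies on the screw axis when the tray is home.
- tray (a joint): How far the tray is pulled out, m: 0 fully home (hard stop), up to 0.135 out towards -x of the press. It slides with about 2 N of friction.
- tray_post (a point): On the axis of the upright post on the tray, by which the tray is pushed, 53 mm above the bench: 16 mm diameter with a 20 mm black cap, from 30 to 76 mm above the bench, 85 mm from the seat's centre on its -x side.
- bar_hub (a point): Middle of the screw's level turning bar (steel, 10 mm diameter, 116 mm long), on the screw axis at the bar's centre line, about 223 mm above the bench at first; dark hub 26 mm diameter, 24 mm high. y axis: along the bar. Clockwise from above tightens; it goes down 3.2 mm per rad. Turning takes 0.2 to 0.36 N m (5 to 10 N pushing at 40 mm from the axis); it stays where left.
- indicator (a point): Middle of the top of the black indicator box (40 x 36 mm, 30 mm high), on a plate behind the screw, 98 mm from the screw axis; it goes down with the screw but does not turn; top about 207 mm above the bench at first. A flat steel tab (18 x 5 mm) springs out of its +y side, a round 6 mm steel pin out of its -y side; both are flush when in. Axes as press_axis.
- tab (a joint): How far the flat tab stands out of the indicator box, m: 0 in, 0.011 when it has popped out at the set force (hidden, 24 to 45 N on the nose). It stays out. It takes 3 to 5.4 rad of the bar in all, which cannot be told beforehand.
- overload (a joint): How far the round overload pin stands out, m: 0 in, 0.011 popped. It pops if the bar is turned on by about 0.5 rad (30 degrees) after the tab has popped.
- nose: The sprung round steel pressing nose at the lower end of the screw, 30 mm diameter; origin at the centre of its lower face; z up. Spring about 5 N per mm. It starts 4.5 to 7.5 mm above the final height of the lid.
- tall_tin_mid (a point): Centre of a bystander: a tall tin, 62 mm diameter, 95 mm high, flush top.
- wide_tin_mid (a point): Centre of a bystander: a wide low tin, 80 mm diameter, 55 mm high, flush top.
- thinner: Bystander: white bottle, 60 mm diameter, 160 mm high; origin at the centre of its underside.
- sample_jar: Bystander: small clear jar, 50 mm diameter, 60 mm high; origin at the centre of its underside.
- paint_cup: Bystander: white cup, 70 mm across, 80 mm high; origin at the centre of its underside.
- brush_at (a point): Bystander: a paint brush lying on the bench; a point near its middle.
- opener_at (a point): Bystander: a screwdriver used as tin opener, lying on the bench; a point near its middle.
- press: The grey C-frame lid press; origin on the screw axis at bench height, axes as press_axis. Behind the axis (80 to 125 mm towards +x) stands a column 150 mm high, with an arm 40 mm wide reaching over the axis (underside 119 mm, top 153 mm above the bench).

How it is judged:
By the outcome, as a careful person would: the job done as asked, in the order asked, and still so for the second after the job is handed in, with the robot touching nothing.
It also fails if it takes over 67 s, if anything falls off the work surface, if the arm or the gripper's body presses on something with over 40 N, if the wrist force passes 120 N, or if a joint passes its speed limit or range.

ROBOT

A 6-joint arm with a two-finger parallel gripper is mounted at the origin on the work surface. World frame = base frame: x ahead of the robot, y to its left, z up, the work surface at z = 0. Lengths are in mm, angles in rad, forces in N, time in s.
With the tool pointing down it reaches from about 400 to 925 mm from the base axis. Payload 12.5 kg.
Tool frame: the origin (TCP) lies at the very end of the fingers, on their centre line; the grasp point (between the pads) lies env.grip_point_offset behind it (env.grip_point_offset is the distance from the TCP to the grasp point, in mm); y points along the fingers, z is the direction in which the jaws open and shut, and the axes are right-handed (so a half turn about y gives the same grasp; the last joint's range is limited). The gripper opens to 95 mm and grips with 3 to 60 N. Pads are 20 mm wide; open, the fingers measure 119 mm over their backs; the gripper's body (75 mm by 180 mm) begins 59 mm behind the grasp point.
Start: joints at [1.125, 0.491, 1.559, -0, 1.092, -0.106], TCP at [208.296, 589.287, 214.661] pointing down, gripper open.
Joint ranges: [-3.1, 3.1], [-0.84, 2.19], [0.05, 2.79], [-1.13, 4.28], [0.06, 2.93], [-2.69, 2.69]. Speed limits (rad/s): [2.22, 2.22, 2.79, 3.14, 3.14, 3.14].

INTERFACE

Orientations are given as [roll, pitch, yaw] about the fixed x, y, z axes, in that order (R = Rz(yaw) Ry(pitch) Rx(roll)).
In Python, from cell import readout, read_camera, env, nets gives the robot as it stands.
- The arm moves only by the tool apply_moves, never from a script. Its argument "increments" is a list of rows, each a list of 3 entries, a list of its own where there are three numbers: the shift along the tool's x, y, z in cm, then the turn, a rotation vector about the tool's x, y, z in degrees, then the finger opening in cm, from 0 to 9.51. A call has exactly 5 rows; each row shifts and turns the pose as measured when the row begins, along the tool's axes as they then stand; what a row does not reach is not made up. A row lasts 1/8 s, in which the tool goes at most 62.5 mm and 10.7 degrees, less where a joint would pass 70% of its speed; a pose out of reach is approached as far as the arm can. A call with a gripper value outside its range is refused whole. The fingers move at their own pace and stop on an object; the grip force is fixed at half the most. Time passes only in rows, so rows that do not move let the fingers close, or fill a call up. It gives the time, the measured TCP pose, the force and the opening at its end, in the units of the state.
- readout.state(): the state, without advancing time (a new reading comes with each control period).
- read_camera(name): name is "scene" or "top"; returns a dict with "img" (400x640x3 uint8, red, green, blue), "vfov" (degrees; the focal length in pixels is half the picture's height over the tangent of half this angle, whatever the lens; pixels are square), "cx", "cy" (the principal point, pixels), "distortion" ([k1, k2, p1, p2, k3] as OpenCV has them; the pictures are not rectified), "rvec" (rotation vector, rad) and "tvec" (3), from world to camera coordinates, as OpenCV has them. Camera axes: x right, y down, z forward; pixel columns grow to the right and rows downward; lengths in mm; the calibration is good to about 2 mm. A picture is of the moment at which its call begins. There is no depth.
- env.job_done(): hands the job in, once; it reports no verdict.
Trained networks look in a picture, given as the dict that the camera call returned (one of the last four; its "shot" number tells which), for a name from the list of things; names that differ only in an ending like _2 or _b are one class to them, and where a whole thing is asked for, a point or a joint stands for the part that bears it (a point fixed in the world has none). Each returns a list of dicts, best first, with "confidence" (0 to 1); they miss things now and then, are a little off and sometimes report something else, mostly with a low value. They report only what shows in the picture. A call takes as long as a camera call.
- nets.look_for(picture, thing): "point" ([x, y, z] in mm, in the coordinates of the camera as it stood for that picture, good to about 4 mm: the middle of the surface that is visible of it).
- nets.mark_of(picture, thing): "point" ([x, y, z] in mm, in the coordinates of the camera as it stood for that picture, good to about 4 mm: a listed point, or the origin of a listed thing).
The state is a dict: "t": time; "joints": joint angles; "qvel": joint speeds; "tau": joint torques, N m; "eef_pos": TCP position; "tcp_rot": TCP orientation; "ft_force": force on the tool from outside, world axes, zero at the start; "moment": the same for the moment, N m; "opening": opening from 0.0 (shut) to 1.0 (fully open).
Only numpy, scipy, OpenCV 4.12 (cv2) and the standard library are available. Lean on these libraries where they do the work, as an engineer would, in place of code of your own. Each camera call takes 0.05 s, during which the arm holds its last target. There are 200 camera calls.

## Working session

There is one attempt and no reset: what is moved stays moved. The work goes in short steps, Python scripts to look and compute and a tool call to move; the robot and the scene stay as the last step left them, time stands still between calls to the robot, and variables do not carry over. Pictures are saved under pics/ and viewed, about 8 in all and at most 12, crops included, and the job is handed in when it is done.

Besides the shell and the picture viewer there is one more tool, called after "Request:" as name(argument=value, ...) on one line, values as JSON. apply_moves: Moves the arm, as the interface text tells. Its arguments: {"type":"object","properties":{"increments":{"type":"array"}},"required":["increments"]}

```bash
ls; mkdir -p pics; cat > h.py <<'E'
import numpy as np, cv2
from cell import readout, read_camera, env, nets
def R(p): return cv2.Rodrigues(np.array(p['rvec'],float))[0]
def world(p,c): return R(p).T@(np.array(c,float)-np.array(p['tvec'],float).ravel())
def K(p):
    f=200/np.tan(np.radians(p['vfov'])/2); return np.array([[f,0,p['cx']],[0,f,p['cy']],[0,0,1]])
def proj(p,X): return cv2.projectPoints(np.array(X,float).reshape(-1,1,3),np.array(p['rvec'],float),np.array(p['tvec'],float),K(p),np.array(p['distortion'],float))[0].reshape(-1,2)
def ray(p,u,z):
    n=cv2.undistortPoints(np.array([[u]],float),K(p),np.array(p['distortion'],float)).ravel()
    d=R(p).T@np.r_[n,1]; o=world(p,[0,0,0]); return o+d*(z-o[2])/d[2]
def save(p,name,crop=None,s=1):
    im=p['img'][:,:,::-1]
    if crop: a,b,c,d=crop; im=im[b:d,a:c]
    cv2.imwrite('pics/'+name+'.png',cv2.resize(im,None,fx=s,fy=s,interpolation=cv2.INTER_CUBIC))
E
python3 - <<'E'
from h import *
np.set_printoptions(precision=1,suppress=True)
print(env.grip_point_offset, readout.state())
for n in ['scene','top']:
    p=read_camera(n); save(p,n+'0'); print(n,world(p,[0,0,0]),p['vfov'])
    for t in ['tin_mid','press_axis','tray_seat','tray_post','bar_hub','indicator','nose','tall_tin_mid','wide_tin_mid','thinner','sample_jar','paint_cup','brush_at','opener_at','press']:
        r=nets.mark_of(p,t)
        print(t,[(round(d['confidence'],2),world(p,d['point'])) for d in r[:2]])
E
```

```text
pics
18.8 {'t': 0.0, 'joints': array([ 1.1,  0.5,  1.6,  0. ,  1.1, -0.1]), 'qvel': array([-0., -0., -0.,  0.,  0., -0.]), 'tau': array([ -0. , -61.3, -25.8,   0.1,   0. ,  -0. ]), 'eef_pos': array([208.2, 589. , 214.1]), 'tcp_rot': array([-1.6,  0. , -0.3]), 'ft_force': array([-0.4,  0.2,  0.4]), 'moment': array([ 0.,  0., -0.]), 'opening': 1.0007351950215633}
scene [1220.9  451.2 1133.8] 43.88523908225526
tin_mid [(0.76, array([420.3, 230.4,  29.3]))]
press_axis [(0.87, array([ 660.7, -130. ,   29.5]))]
tray_seat [(0.78, array([ 534.8, -103.3,   29. ]))]
tray_post [(0.59, array([449.5, -94.9,  49. ]))]
bar_hub [(0.57, array([ 661.4, -123.6,  223.8])), (0.34, array([448.8, -90.4,  50.8]))]
indicator [(0.57, array([ 758.4, -139.6,  207.6]))]
nose [(0.73, array([ 601.7, -353.8,   11.8])), (0.67, array([448.3, -91.7,  53. ]))]
tall_tin_mid [(0.69, array([453.8, 376. ,  48.9]))]
wide_tin_mid [(0.72, array([600.6, 268.7,  25.5]))]
thinner [(0.64, array([717.8, 264.8,   1. ]))]
sample_jar [(0.85, array([770.4, 121.2,   0.1])), (0.52, array([453.8, 375.6,  49.4]))]
paint_cup [(0.89, array(
[... 435 characters left out ...]
([717.7, 266.9,   0.4]))]
bar_hub [(0.51, array([ 666. , -124.5,  217.2]))]
indicator [(0.82, array([ 759.3, -143.2,  205.6]))]
nose [(0.5, array([ 758.8, -146.2,  206.2]))]
tall_tin_mid [(0.92, array([451.7, 378.3,  47.7])), (0.74, array([ 601.2, -353.8,    4.5]))]
wide_tin_mid [(0.91, array([600.3, 264.7,  21.5]))]
thinner [(0.95, array([714.6, 268.6,  -1. ]))]
sample_jar [(0.68, array([452.2, 374.2,  50.4])), (0.67, array([ 399.8, -412.2,    5.5]))]
paint_cup [(0.96, array([ 656.3, -432.4,   -1.7]))]
brush_at [(0.89, array([ 400. , -415.3,    8.4]))]
opener_at [(0.73, array([ 603.5, -355.5,    5.1])), (0.36, array([ 655.1, -434.4,   -1. ]))]
press [(0.61, array([ 659.4, -124.6,   -0.4]))]
```

View pics/scene0.png

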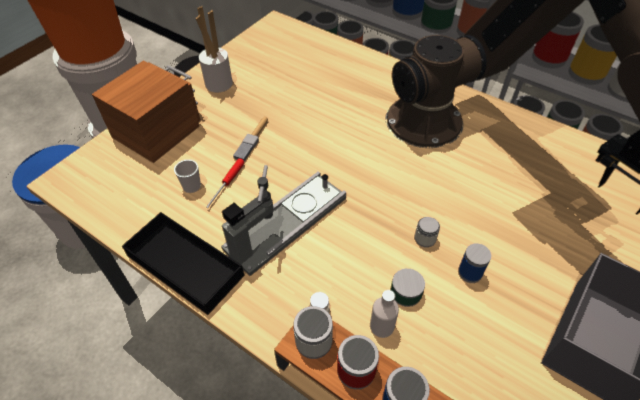

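View pics/top0.png

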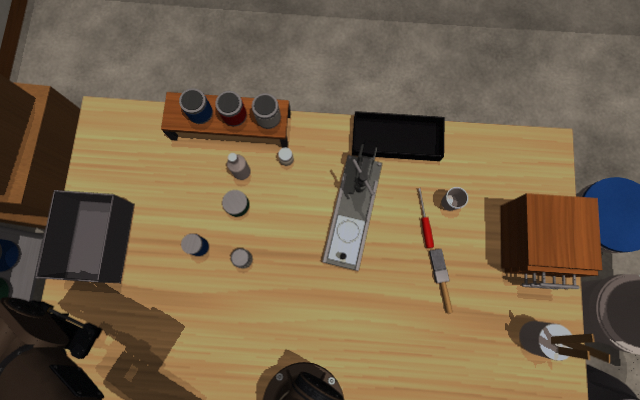

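The scene view shows the tin at (428,232), the press at (250,215), and the tray pulled out with its post at (325,182). The networks agree with this. Next I'll zoom in on the press.

```bash
python3 - <<'E'
from h import *
np.set_printoptions(precision=3,suppress=True)
s=read_camera('scene');t=read_camera('top')
a=cv2.resize(s['img'][165:275,215:355,::-1],None,fx=3.5*0.8,fy=3.5*0.8,interpolation=cv2.INTER_CUBIC)
b=cv2.resize(t['img'][135:275,315:390,::-1],None,fx=4.2,fy=4.2,interpolation=cv2.INTER_CUBIC)
c=cv2.resize(s['img'][205:260,405:450,::-1],None,fx=5,fy=5,interpolation=cv2.INTER_CUBIC)
H=590;im=np.zeros((H,395+320,3),np.uint8);im[:a.shape[0],:a.shape[1]]=a;im[:b.shape[0],400:400+b.shape[1]]=b[:H];im[312:312+c.shape[0],:c.shape[1]]=c
cv2.imwrite('pics/z.png',im)
M={}
for n in ['scene','top']:
  for k in range(4):
    p=read_camera(n)
    for q in ['tin_mid','press_axis','tray_seat','tray_post','bar_hub','indicator']:
        for d in nets.mark_of(p,q)[:1]:
            if d['confidence']>.45: M.setdefault((q,n),[]).append(world(p,d['point']))
for k,v in sorted(M.items()): print(k,len(v),np.mean(v,0),np.std(v,0))
st=readout.state();print(st['tcp_rot'],st['joints'],st['t'])
E
```

```text
('bar_hub', 'scene') 4 [ 661.645 -124.429  223.187] [0.233 1.172 2.132]
('bar_hub', 'top') 4 [ 664.656 -125.418  218.598] [2.023 1.288 2.28 ]
('indicator', 'scene') 4 [ 760.329 -140.014  207.503] [0.67  1.033 1.12 ]
('indicator', 'top') 4 [ 759.255 -144.354  204.779] [1.06  1.661 1.49 ]
('press_axis', 'scene') 4 [ 663.202 -127.646   29.193] [0.634 0.888 0.55 ]
('press_axis', 'top') 4 [ 662.284 -127.514   29.459] [1.659 1.044 0.967]
('tin_mid', 'scene') 4 [419.291 231.15   29.786] [1.453 0.516 1.771]
('tin_mid', 'top') 4 [422.643 227.314  29.456] [0.483 1.22  1.559]
('tray_post', 'scene') 4 [449.191 -91.284  50.305] [0.953 0.682 0.629]
('tray_post', 'top') 4 [449.294 -91.475  49.677] [1.422 1.685 1.248]
('tray_seat', 'scene') 4 [ 514.929 -100.989   33.048] [37.047  4.211 10.123]
('tray_seat', 'top') 4 [ 533.435 -104.289   29.267] [1.12  0.909 1.321]
[-1.571 -0.    -0.34 ] [ 1.125  0.491  1.559  0.     1.092 -0.106] 4.5
```

View pics/z.png

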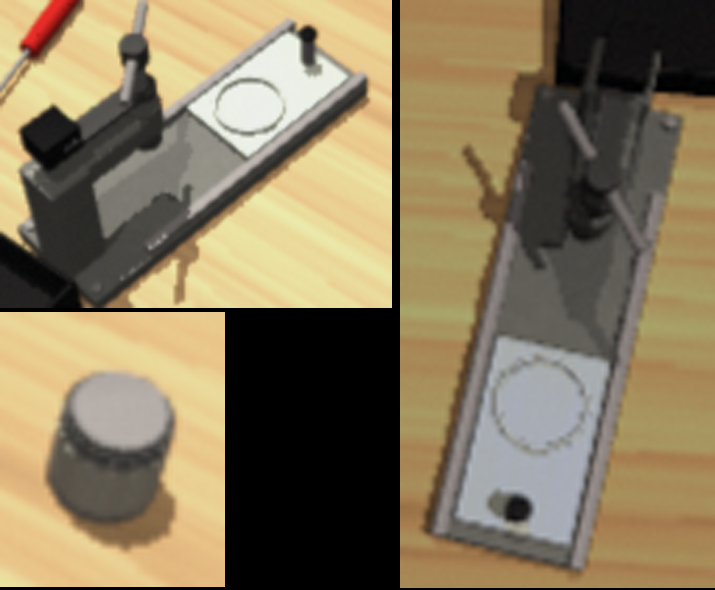

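```bash
python3 - <<'E'
from h import *
np.set_printoptions(precision=1,suppress=True)
s=read_camera('scene');t=read_camera('top')
print('lid scene',ray(s,(429,226),65),'top',[proj(t,[421,229,z]) for z in (0,65)])
for n,p,(x,y) in (('s',s,(429,229)),('t',t,(240,257))):
    im=p['img'][y-25:y+25,x-25:x+25].astype(int)
    sat=im.max(2)-im.min(2)
    m=(sat<35)&(im.max(2)>90)
    k,l,stt,c=cv2.connectedComponentsWithStats(m.astype(np.uint8)); i=1+np.argmax(stt[1:,4]); print(n,stt[i],c[i]+[x-25,y-25])
    print('mid',ray(p,c[i]+[x-25,y-25],55))
print('predict scene', proj(s,[[421,229,65],[421,229,0]]))
e1=ray(t,(354.3,160),223);e2=ray(t,(373.3,194),223);print(e1,e2,np.linalg.norm(e1-e2),np.degrees(np.arctan2(*(e1-e2)[1::-1])))
E
```

```text
lid scene [428.8 233.2  65. ] top [array([[242.8, 259.2]]), array([[239.1, 257.5]])]
s [ 11  13  25  21 280] [427.8 225.2]
mid [421.  227.4  55. ]
t [ 16  17  17  17 226] [239.4 257.2]
mid [422.9 230.   55. ]
predict scene [[429.  223.3]
 [425.  237.2]]
[708.9 -98.6 223. ] [ 613.4 -157.1  223. ] 111.92825554596367 31.499588326466057
```

Request:
apply_moves(increments=[[[4, 0, -5], [0, -5, 0], 9.5], [[4, 0, -5], [0, -5, 0], 9.5], [[4, 0, -5], [0, 0, 0], 9.5], [[4, 0, -5], [0, 0, 0], 9.5], [[4, 0, -5], [0, 0, 0], 9.5]])

```text
t: 5.22
eef_pos: [347.4, 308.3, 214.2]
tcp_rot: [-1.569, -0.001, -0.153]
ft_force: [1.1, 0.8, -0.4]
opening: 0.999
```

Request:
apply_moves(increments=[[[3, 2, -2], [0, 0.4, 0], 9.5], [[3, 2, -2], [0, 0.4, 0], 9.5], [[2, 2, -2], [0, 0, 0], 9.5], [[0.5, 2, -0.7], [0, 0, 0], 9.5], [[0, 0, 0], [0, 0, 0], 9.5]])

```text
t: 5.85
eef_pos: [425.4, 222.7, 133.6]
tcp_rot: [-1.567, -0.005, -0.173]
ft_force: [-0.5, -0.6, -0.3]
opening: 0.998
```

Request:
apply_moves(increments=[[[-0.5, 1, 0.5], [-0.2, 0, 0.3], 9.5], [[0, 3, 0], [0, 0, 0], 9.5], [[0, 3, 0], [0, 0, 0], 9.5], [[0, 2.5, 0], [0, 0, 0], 9.5], [[0, 1, 0], [0, 0, 0], 9.5]])

```text
t: 6.48
eef_pos: [421.3, 233.6, 28.4]
tcp_rot: [-1.567, -0.005, -0.17]
ft_force: [0.8, 0.2, -0.2]
opening: 0.999
```

```bash
python3 - <<'E'
from h import *
s=readout.state();print(s['eef_pos'],s['tcp_rot'],s['opening'],s['ft_force'])
E
```

```text
[421.26293274 233.55756693  28.35663812] [-1.56663705 -0.00480761 -0.16962973] 0.9988582869269612 [ 0.79806668  0.20889144 -0.21436951]
```

Request:
apply_moves(increments=[[[0.1, 0.35, -0.45], [-0.2, 0, 0.2], 9.5], [[0, 0, 0], [0, 0, 0], 6.5], [[0, 0, 0], [0, 0, 0], 5], [[0, 0, 0], [0, 0, 0], 5], [[0, 0, 0], [0, 0, 0], 5]])

```text
t: 7.1
eef_pos: [422.2, 229.8, 26.8]
tcp_rot: [-1.569, -0.004, -0.169]
ft_force: [-0.3, -2.7, 1.1]
opening: 0.637
```

Request:
apply_moves(increments=[[[0, 0, 0], [0, 0, 0], 5], [[0, -1, 0], [0, 0, 0], 5], [[0, -3, 0], [0, 0, 0], 5], [[0, -4, 0], [0, 0, 0], 5], [[0, -1, 0], [0, 0, 0], 5]])

```text
t: 7.72
eef_pos: [421.0, 229.3, 119.7]
tcp_rot: [-1.57, -0.001, -0.169]
ft_force: [0.4, -0.2, -3.0]
opening: 0.627
```

```bash
python3 - <<'E'
from h import *
np.set_printoptions(precision=1,suppress=True)
st=readout.state();print(st['eef_pos'],st['tcp_rot'],st['opening'],st['ft_force'])
for n in ['scene','top']:
    p=read_camera(n)
    for d in nets.mark_of(p,'tin_mid')[:2]: print(n,d['confidence'],world(p,d['point'])-st['eef_pos'])
a,b=421,229
save(read_camera('scene'),'held',(370,150,490,260),5)
E
```

```text
[421.  229.3 119.7] [-1.6 -0.  -0.2] 0.626605259565945 [ 0.4 -0.2 -3. ]
scene 0.63 [-1.7  0.7  3.4]
scene 0.6 [ 340.1 -368.7   86.2]
```

View pics/held.png

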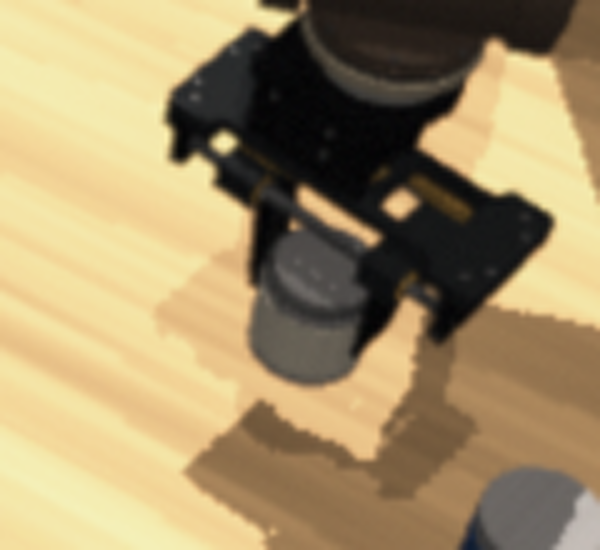

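Request:
apply_moves(increments=[[[1.5, 0, -3], [0, 0, 0], 5], [[2.5, 0, -4.5], [0, 0, 0], 5], [[2.5, 0, -4.5], [0, 0, 0], 5], [[2.5, 0, -4.5], [0, 0, 0], 5], [[2.5, 0, -4.5], [0, 0, 0], 5]])

```text
t: 8.6
eef_pos: [497.7, -1.4, 110.2]
tcp_rot: [-1.575, 0.013, -0.163]
ft_force: [0.6, 0.7, -2.5]
opening: 0.627
```

Request:
apply_moves(increments=[[[2.4, 0, -4.3], [0, 0, 0], 5], [[1.6, 0, -3], [0, 0, 0], 5], [[0.8, 0, -1.5], [0, 0, 0], 5], [[0, 0, 0], [0, 0, 0], 5], [[0, 0, 0], [0, 0, 0], 5]])

```text
t: 9.22
eef_pos: [529.7, -100.5, 104.1]
tcp_rot: [-1.573, 0.022, -0.167]
ft_force: [0.6, 0.6, -2.3]
opening: 0.627
```

Request:
apply_moves(increments=[[[0.3, 0, -0.2], [0.1, 0, -1.3], 5], [[0.2, 1.2, -0.2], [0, 0, 0], 5], [[0, 1.2, 0], [0, 0, 0], 5], [[0, 0.8, 0], [0, 0, 0], 5], [[0, 0, 0], [0, 0, 0], 5]])

```text
t: 9.85
eef_pos: [533.6, -103.0, 69.3]
tcp_rot: [-1.571, -0.001, -0.164]
ft_force: [0.3, -0.6, -1.1]
opening: 0.627
```

```bash
python3 - <<'E'
from h import *
np.set_printoptions(precision=3,suppress=True)
st=readout.state();print(st['eef_pos'],st['tcp_rot'],st['opening'],st['ft_force'])
for n in ['scene','top']:
    p=read_camera(n)
    for q in ['tin_mid','tray_seat','tray_post']:
      for d in nets.mark_of(p,q)[:1]: print(n,q,d['confidence'],world(p,d['point']))
    if n=='scene': a=p['img'][150:260,240:360]
    else: b=p['img'][185:285,300:400]
im=np.hstack([cv2.resize(a[:,:,::-1],(436,400)),cv2.resize(b[:,:,::-1],(360,400))])
cv2.imwrite('pics/pre.png',im)
E
```

```text
[ 533.574 -103.015   69.311] [-1.571 -0.001 -0.164] 0.6269373814767478 [ 0.261 -0.552 -1.073]
scene tin_mid 0.65 [ 532.085 -101.475   70.943]
scene tray_seat 0.72 [ 661.702 -127.598   -1.279]
scene tray_post 0.57 [450.247 -89.999  50.073]
top tray_post 0.64 [770.475 118.975  -4.077]
```

View pics/pre.png

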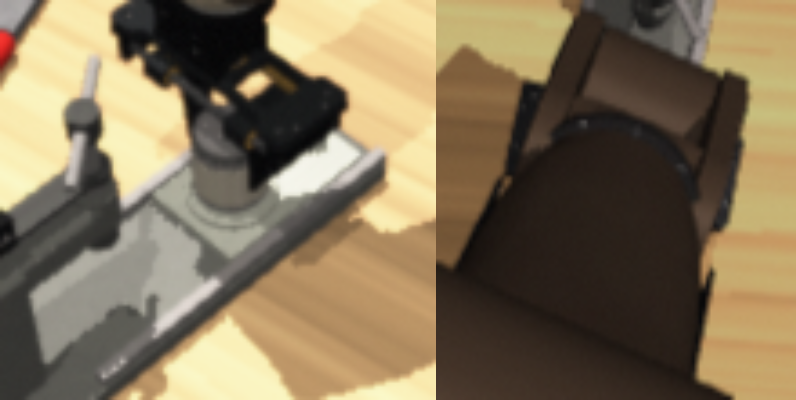

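The tin hangs right over the ring, at (230,200) in the left crop. I'll trim the position and lower it.

Request:
apply_moves(increments=[[[0.1, 0, -0.2], [0, 0, 0], 5], [[0, 0.3, 0], [0, 0, 0], 5], [[0, 0.3, 0], [0, 0, 0], 5], [[0, 0.2, 0], [0, 0, 0], 5], [[0, 0.1, 0], [0, 0, 0], 5]])

```text
t: 10.88
eef_pos: [534.7, -105.5, 61.1]
tcp_rot: [-1.571, -0.003, -0.164]
ft_force: [0.1, 0.2, -2.4]
opening: 0.63
```

Request:
apply_moves(increments=[[[0, 0.15, 0], [0, 0, 0.1], 5], [[0, 0.1, 0], [0, 0, 0], 5], [[0, 0.1, 0], [0, 0, 0], 5], [[0, 0.05, 0], [0, 0, 0], 5], [[0, 0, 0], [0, 0, 0], 5]])

```text
t: 11.5
eef_pos: [534.7, -105.5, 57.0]
tcp_rot: [-1.572, -0.001, -0.164]
ft_force: [-0.4, -0.1, -2.5]
opening: 0.623
```

Request:
apply_moves(increments=[[[0, 0.05, 0], [0, 0, 0], 5], [[0, 0.05, 0], [0, 0, 0], 5], [[0, 0, 0], [0, 0, 0], 5], [[0, 0, 0], [0, 0, 0], 5], [[0, 0, 0], [0, 0, 0], 5]])

```text
t: 12.12
eef_pos: [535.1, -105.5, 56.9]
tcp_rot: [-1.572, -0.003, -0.164]
ft_force: [-0.7, 1.0, 0.3]
opening: 0.621
```

Request:
apply_moves(increments=[[[0, 0, 0], [0, 0, 0], 6.6], [[0, 0, 0], [0, 0, 0], 8], [[0, 0, 0], [0, 0, 0], 9.5], [[0, 0, 0], [0, 0, 0], 9.5], [[0, -2, 0], [0, 0, 0], 9.5]])

```text
t: 12.75
eef_pos: [534.9, -105.6, 76.2]
tcp_rot: [-1.572, -0.001, -0.164]
ft_force: [0.2, 0.4, -0.7]
opening: 0.993
```

Request:
apply_moves(increments=[[[0, -4, 0], [0, 0, 0], 9.5], [[0, -4, 0], [0, 0, 0], 9.5], [[-3, -2, 0], [0, 0, 0], 6], [[-5, 0, 0], [0, 0, 0], 3], [[-5, 0, 0], [0, 0, 0], 0]])

```text
t: 13.38
eef_pos: [405.8, -84.4, 179.8]
tcp_rot: [-1.572, -0.005, -0.163]
ft_force: [0.1, 0.4, 0.0]
opening: 0.741
```

```bash
python3 - <<'E'
from h import *
np.set_printoptions(precision=3,suppress=True)
st=readout.state();print(st['eef_pos'],st['tcp_rot'],st['opening'],st['ft_force'])
for n in ['scene','top']:
    p=read_camera(n)
    for q in ['tin_mid','tray_post','bar_hub']:
      for d in nets.mark_of(p,q)[:1]: print(n,q,d['confidence'],world(p,d['point']))
    if n=='scene': a=p['img'][150:260,240:360]
    else: b=p['img'][185:285,300:400]
im=np.hstack([cv2.resize(a[:,:,::-1],(436,400)),cv2.resize(b[:,:,::-1],(360,400))])
cv2.imwrite('pics/placed.png',im)
E
```

```text
[405.795 -84.371 179.784] [-1.572 -0.005 -0.163] 0.740515729026669 [0.13  0.355 0.036]
scene tin_mid 0.71 [ 530.709 -105.383   60.911]
scene tray_post 0.83 [447.935 -92.49   52.479]
scene bar_hub 0.69 [536.705 -99.86   26.729]
top tin_mid 0.56 [ 535.462 -107.344   58.622]
top bar_hub 0.71 [ 667.572 -124.602  216.612]
```

View pics/placed.png

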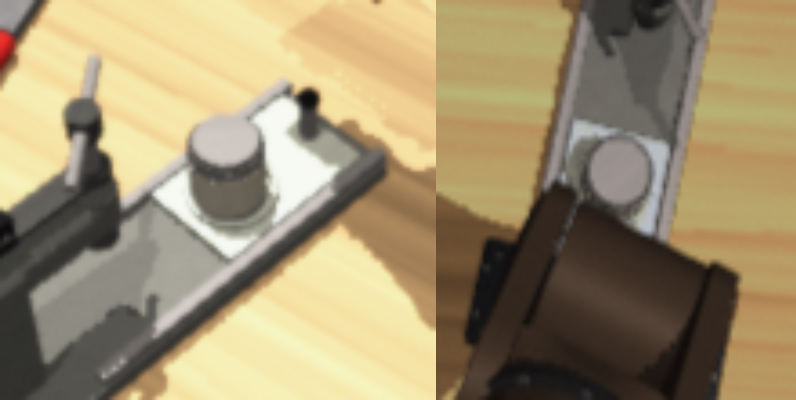

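Request:
apply_moves(increments=[[[0, 1, 0], [0, 0, 0], 0], [[0, 3, 0], [0, 0, 0], 0], [[0, 3, 0], [0, 0, 0], 0], [[0, 3, 0], [0, 0, 0], 0], [[0, 2, 0], [0, 0, 0], 0]])

```text
t: 14.4
eef_pos: [410.6, -85.6, 53.9]
tcp_rot: [-1.573, -0.006, -0.163]
ft_force: [-0.6, -0.2, -0.1]
opening: 0.002
```

Request:
apply_moves(increments=[[[0, 0.6, 0], [0, 0, 0.3], 0], [[0, 0, 0], [0, 0, 0], 0], [[0.3, 0, 0], [0, 0, 0], 0], [[0.5, 0, 0], [0, 0, 0], 0], [[0.5, 0, 0], [0, 0, 0], 0]])

```text
t: 15.02
eef_pos: [424.6, -87.9, 47.3]
tcp_rot: [-1.572, 0.001, -0.163]
ft_force: [0.4, -0.8, -1.4]
opening: 0.003
```

Request:
apply_moves(increments=[[[0.3, 0, 0], [0, 0, 0], 0], [[0.4, 0, 0], [0, 0, 0], 0], [[0.5, 0, 0], [0, 0, 0], 0], [[0.6, 0, 0], [0, 0, 0], 0], [[0.6, 0, 0], [0, 0, 0], 0]])

```text
t: 15.65
eef_pos: [449.1, -91.9, 47.6]
tcp_rot: [-1.572, 0.002, -0.162]
ft_force: [-4.0, -0.5, 2.1]
opening: 0.006
```

Request:
apply_moves(increments=[[[0.6, 0, 0], [0, 0, 0], 0], [[0.6, 0, 0], [0, 0, 0], 0], [[0.6, 0, 0], [0, 0, 0], 0], [[0.6, 0, 0], [0, 0, 0], 0], [[0.6, 0, 0], [0, 0, 0], 0]])

```text
t: 16.27
eef_pos: [480.9, -97.1, 47.5]
tcp_rot: [-1.572, 0.002, -0.162]
ft_force: [-1.7, -0.1, 1.4]
opening: 0.003
```

Request:
apply_moves(increments=[[[0.6, 0, 0], [0, 0, 0], 0], [[0.6, 0, 0], [0, 0, 0], 0], [[0.6, 0, 0], [0, 0, 0], 0], [[0.6, 0, 0], [0, 0, 0], 0], [[0.6, 0, 0], [0, 0, 0], 0]])

```text
t: 16.9
eef_pos: [512.6, -102.2, 47.4]
tcp_rot: [-1.572, 0.002, -0.162]
ft_force: [-2.3, -0.8, 1.7]
opening: 0.005
```

Request:
apply_moves(increments=[[[0.6, 0, 0], [0, 0, 0], 0], [[0.6, 0, 0], [0, 0, 0], 0], [[0.5, 0, 0], [0, 0, 0], 0], [[0.4, 0, 0], [0, 0, 0], 0], [[0.3, 0, 0], [0, 0, 0], 0]])

```text
t: 17.52
eef_pos: [538.2, -106.4, 47.3]
tcp_rot: [-1.572, 0.002, -0.162]
ft_force: [-2.4, -0.2, 2.5]
opening: 0.002
```

Request:
apply_moves(increments=[[[0.3, 0, 0], [0, 0, 0], 0], [[0.3, 0, 0], [0, 0, 0], 0], [[0.3, 0, 0], [0, 0, 0], 0], [[0.2, 0, 0], [0, 0, 0], 0], [[0.2, 0, 0], [0, 0, 0], 0]])

```text
t: 18.15
eef_pos: [551.8, -108.6, 47.3]
tcp_rot: [-1.572, 0.002, -0.162]
ft_force: [-2.1, -1.0, 1.7]
opening: 0.005
```

Request:
apply_moves(increments=[[[0.2, 0, 0], [0, 0, 0], 0], [[0.2, 0, 0], [0, 0, 0], 0], [[0.1, 0, 0], [0, 0, 0], 0], [[0.1, 0, 0], [0, 0, 0], 0], [[0.1, 0, 0], [0, 0, 0], 0]])

```text
t: 18.77
eef_pos: [557.3, -109.5, 47.1]
tcp_rot: [-1.572, 0.007, -0.162]
ft_force: [-9.1, -0.7, 7.0]
opening: 0.002
```

Request:
apply_moves(increments=[[[0.1, 0, 0], [0, 0, 0], 0], [[0.1, 0, 0], [0, 0, 0], 0], [[0, 0, 0], [0, 0, 0], 0], [[0, 0, 0], [0, 0, 0], 0], [[0, 0, 0], [0, 0, 0], 0]])

```text
t: 19.4
eef_pos: [557.0, -109.3, 47.1]
tcp_rot: [-1.572, 0.012, -0.162]
ft_force: [-2.4, -0.8, 1.7]
opening: 0.002
```

The tray stopped against its hard stop: force rose to 9 N and it moved no further. I'll back off and move up to the bar.

Request:
apply_moves(increments=[[[-1.5, 0, 0], [0, 0, -0.7], 0], [[-2, 0, 0], [0, 0, 0], 0], [[-1, -3, 0], [0, 0, 0], 0], [[0, -5.5, 0], [0, -8, 0], 0], [[0, -5.5, 0], [0, -8, 0], 0]])

```text
t: 20.02
eef_pos: [511.8, -101.6, 187.3]
tcp_rot: [-1.57, 0.001, 0.124]
ft_force: [1.8, 0.3, 0.0]
opening: 0.003
```

Request:
apply_moves(increments=[[[0, -5, 0], [0, -8, 0], 1.2], [[0, -3, 0], [0, -8, 0], 2.4], [[0, 0, 0], [0, -7.5, 0], 2.4], [[0, 0, 0], [0, 0, 0], 2.4], [[0, 0, 0], [0, 0, 0], 2.4]])

```text
t: 20.65
eef_pos: [514.4, -102.0, 275.2]
tcp_rot: [-1.579, -0.008, 0.545]
ft_force: [0.5, -0.9, -0.5]
opening: 0.254
```

```bash
cat >> h.py <<'E'
def rel(tgt,yaw):  # tool shifts (cm), turn (deg) to reach target TCP/yaw with tool down
    st=readout.state();p=st['eef_pos'];r=st['tcp_rot'];c,s=np.cos(r[2]),np.sin(r[2]);d=np.array(tgt)-p
    print('at',np.round(p,1),np.round(r,3),'f',np.round(st['ft_force'],1),'open',round(st['opening']*95,1),'t',round(st['t'],1),'j',np.round(st['joints'],2))
    print('shift cm',np.round([(c*d[0]+s*d[1])/10,-d[2]/10,(-s*d[0]+c*d[1])/10],2),'turn', np.round(np.degrees([-1.5708-r[0],-(yaw-r[2]),-r[1]]),1))
E
python3 - <<'E'
from h import *
np.set_printoptions(precision=1,suppress=True)
rel([696.8,-106.1,260],.53)
for n in ['scene','top']:
    p=read_camera(n)
    for q in ['tin_mid','tray_post','bar_hub','indicator','tab','overload']:
      for d in nets.mark_of(p,q)[:1]: print(n,q,d['confidence'],world(p,d['point']))
    if n=='scene': a=p['img'][165:265,210:310]
    else: b=p['img'][130:230,310:410]
im=np.hstack([cv2.resize(a[:,:,::-1],(400,400),interpolation=cv2.INTER_CUBIC),cv2.resize(b[:,:,::-1],(400,400),interpolation=cv2.INTER_CUBIC)])
cv2.imwrite('pics/home.png',im)
E
```

```text
at [ 514.4 -102.   275.2] [-1.6 -0.   0.5] f [ 0.5 -0.9 -0.5] open 24.1 t 20.6 j [-0.3  0.3  1.7  0.   1.1 -2.4]
shift cm [15.4  1.5 -9.8] turn [0.5 0.9 0.5]
scene tin_mid 0.89 [ 662.4 -125.3   62. ]
scene tray_post 0.94 [ 579.6 -114.2   48.6]
scene bar_hub 0.56 [ 663.3 -123.   222.1]
scene indicator 0.61 [ 762.6 -140.6  209.7]Traceback (most recent call last):
  File "<stdin>", line 7, in <module>
ValueError: it knows: bar_hub, brush_at, indicator, nose, opener_at, paint_cup, press, press_axis, sample_jar, tall_tin_mid, thinner, tin_mid, tray_post, tray_seat, wide_tin_mid
```

Request:
apply_moves(increments=[[[3, 0, -2], [0.5, 0.4, 0.5], 2.4], [[4, 0, -2.6], [0, 0.5, 0], 2.4], [[4, 0, -2.6], [0, 0, 0], 2.4], [[3, 0, -1.8], [0, 0, 0], 2.4], [[1, 0, -0.6], [0, 0, 0], 2.4]])

```text
t: 21.52
eef_pos: [697.0, -108.3, 273.8]
tcp_rot: [-1.569, 0.002, 0.527]
ft_force: [-1.3, 0.1, -0.2]
opening: 0.252
```

```bash
python3 - <<'E'
from h import *
rel([696.8,-106.1,245],.53)
a=read_camera('scene');b=read_camera('top')
np.save('base_scene.npy',a['img'])
f=lambda i:cv2.resize(i[:,:,::-1],(400,400),interpolation=cv2.INTER_CUBIC)
cv2.imwrite('pics/bar1.png',np.hstack([f(a['img'][170:250,205:285]),f(b['img'][130:210,325:405])]))
u=np.array([.986,-.166,0]);v=np.array([.166,.986,0]);c=np.array([662.6,-127,0])
for y in (18,24,29): print(proj(a,c+98*u+v*y+[0,0,192]))
E
```

```text
at [ 697.  -108.3  273.8] [-1.569  0.002  0.527] f [-1.3  0.1 -0.2] open 24.0 t 21.5 j [-0.25  0.57  1.26 -0.    1.32 -2.35]
shift cm [0.09 2.88 0.2 ] turn [-0.1 -0.2 -0.1]
[[236.59718589 216.94996347]]
[[238.19279328 218.3737258 ]]
[[239.52807435 219.56520699]]
```

View pics/bar1.png

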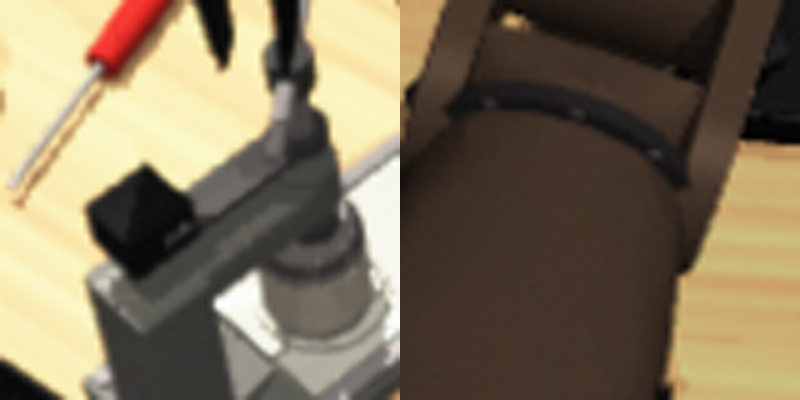

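Request:
apply_moves(increments=[[[0.1, 1, 0.2], [0, 0, 0], 2.4], [[0, 1.5, 0], [0, 0, 0], 2.4], [[0, 1, 0], [0, 0, 0], 2.4], [[0, 0.5, 0], [0, 0, 0], 2.4], [[0, 0.3, 0], [0, 0, 0], 2.4]])

```text
t: 22.25
eef_pos: [693.9, -105.9, 227.8]
tcp_rot: [-1.568, 0.003, 0.526]
ft_force: [-0.1, -0.1, 0.1]
opening: 0.252
```

Request:
apply_moves(increments=[[[0, 0.5, 0], [0, 0, 0], 2.4], [[0, 0.5, 0], [0, 0, 0], 2.4], [[0, 0.5, 0], [0, 0, 0], 2.4], [[0, 0.2, 0], [0, 0, 0], 2.4], [[0, 0, 0], [0, 0, 0], 2.4]])

```text
t: 22.88
eef_pos: [694.0, -105.9, 210.0]
tcp_rot: [-1.569, 0.003, 0.526]
ft_force: [0.3, -0.2, 0.1]
opening: 0.252
```

```bash
python3 - <<'E'
from h import *
rel([696.8,-106.1,211],.53)
E
```

```text
at [ 694.  -105.9  210. ] [-1.569  0.003  0.526] f [ 0.3 -0.2  0.1] open 23.9 t 22.9 j [-0.25  0.61  1.35 -0.    1.19 -2.34]
shift cm [ 0.23 -0.1  -0.15] turn [-0.1 -0.2 -0.2]
```

Request:
apply_moves(increments=[[[0.1, 0, 0], [0, 0, 0], 1.6], [[0, 0, 0], [0, 0, 0], 1.4], [[0, 0, 0], [0, 0, 0], 1.4], [[0, 0.02, -0.2], [0, 3, 0], 1.4], [[-0.03, 0.03, -0.4], [0, 6, 0], 1.4]])

```text
t: 23.5
eef_pos: [697.1, -109.8, 209.9]
tcp_rot: [-1.567, 0.004, 0.366]
ft_force: [-1.1, 3.6, 0.6]
opening: 0.142
```

Request:
apply_moves(increments=[[[-0.05, 0.05, -0.56], [0, 8, 0], 1.4], [[-0.05, 0.05, -0.56], [0, 8, 0], 1.4], [[-0.05, 0.05, -0.56], [0, 8, 0], 1.4], [[-0.05, 0.05, -0.56], [0, 8, 0], 1.4], [[-0.05, 0.05, -0.56], [0, 8, 0], 1.4]])

```text
t: 24.12
eef_pos: [698.3, -133.5, 208.0]
tcp_rot: [-1.564, 0.004, -0.354]
ft_force: [3.5, 4.6, -0.8]
opening: 0.152
```

```bash
cat >> h.py <<'E'
def arc(r=40,z0=211,yaw0=.53):
    y=readout.state()['tcp_rot'][2]
    if y>1: y-=2*np.pi
    print('yaw unwrapped',round(y,3),'turned',round(yaw0-y,3))
    rel([662.7+r*np.cos(y),-127+r*np.sin(y),z0-3.2*(yaw0-y)],readout.state()['tcp_rot'][2])
E
python3 - <<'E'
from h import *
arc()
E
```

```text
yaw unwrapped -0.354 turned 0.884
at [ 698.3 -133.5  208. ] [-1.564  0.004 -0.354] f [ 3.5  4.6 -0.8] open 14.4 t 24.1 j [-0.28  0.62  1.33  0.01  1.19 -1.5 ]
shift cm [ 0.44 -0.02 -0.62] turn [-0.4 -0.  -0.2]
```

Request:
apply_moves(increments=[[[0.1, 0.04, -0.7], [-0.3, 4, -0.2], 1.4], [[0.05, 0.05, -0.7], [0, 8, 0], 1.4], [[0, 0.05, -0.65], [0, 8, 0], 1.4], [[-0.02, 0.05, -0.6], [0, 8, 0], 1.4], [[-0.03, 0.05, -0.6], [0, 8, 0], 1.4]])

```text
t: 24.75
eef_pos: [682.9, -156.5, 205.6]
tcp_rot: [-1.564, 0.006, -1.001]
ft_force: [2.6, 3.8, -0.7]
opening: 0.145
```

```bash
python3 - <<'E'
from h import *
arc()
E
```

```text
yaw unwrapped -1.001 turned 1.531
at [ 682.9 -156.5  205.6] [-1.564  0.006 -1.001] f [ 2.6  3.8 -0.7] open 13.8 t 24.8 j [-0.32  0.61  1.36  0.01  1.17 -0.9 ]
shift cm [ 0.43 -0.05 -0.11] turn [-0.4 -0.  -0.3]
```

Request:
apply_moves(increments=[[[0.1, 0.05, -0.65], [-0.3, 8, -0.2], 1.4], [[0.08, 0.05, -0.62], [0, 8, 0], 1.4], [[0.03, 0.05, -0.62], [0, 8, 0], 1.4], [[-0.02, 0.05, -0.62], [0, 8, 0], 1.4], [[-0.03, 0.05, -0.62], [0, 8, 0], 1.4]])

```text
t: 25.38
eef_pos: [656.7, -163.6, 203.6]
tcp_rot: [-1.565, 0.007, -1.722]
ft_force: [4.9, 0.9, -3.0]
opening: 0.149
```

```bash
cat >> h.py <<'E'
def tabview():
    p=read_camera('scene'); g=p['img'].astype(int).mean(2)
    print(np.round(g[211:227,228:250]).astype(int)); return p
E
python3 - <<'E'
from h import *
np.set_printoptions(linewidth=200)
b=np.load('base_scene.npy').astype(int).mean(2);print(np.round(b[211:227,228:250]).astype(int))
arc();tabview()
E
```

```text
[[ 35  37  36  32  21  16  15  15  17  18  15  16  14  13  17  47  93 104 106 106 104  96]
 [ 37  37  37  24  16  17  15  16  15  14  15  15  12  12  11  33  81  93  95  94  88  60]
 [ 38  40  36  23  17  16  16  15  15  16  15  12  11  14  11  22  49  58  57  53  48  53]
 [ 40  40  37  23  16  15  16  16  15  14  12  12  14  33  32  28  37  45  46  46  51  63]
 [ 40  40  33  22  18  17  15  15  12  12  11  12  26  61  54  36  27  37  51  62  67  68]
 [ 36  38  25  16  15  13  14  11  11  11  18  26  38  53  37  22  25  49  63  68  69  69]
 [ 26  34  24  16  16  13  10  11   9  16  36  43  41  27  18  22  39  60  67  69  70  74]
 [ 12  22  18  14  12  11  10  11  10  16  41  35  20  16  22  44  60  68  69  69  75  86]
 [ 10  11  13  12  10  10  12  11   9  11  27  20  18  31  45  62  67  69  68  69  82  90]
 [ 12  12  11  10  11   9  10  10  11   9  14  23  38  58  64  66  67  68  67  70  77  88]
 [ 23  11  12  13   9  11  11  11   9  14  24  43  59  67  67  68  68  69  69  74  86  88]
 [ 62  27  12   9  11  10  10  12  20  32  45  61  66  68  68  68  68  69  74  84  84  78]
 [125  6
[... 1323 characters left out ...]
4   8  10  10  20  43  56  35  20  21  38  60  67  69  84  90]
 [ 12  17  28  31  22  12   9   8   9  13  27  30  25  16  22  43  59  66  66  69  88 104]
 [ 11  11  14  16  13  10   9   8  11  11  18  16  16  26  43  61  65  66  67  76 102 126]
 [ 19  13   9  11  11  11  10  11   9   9  13  21  35  50  62  65  66  69  75  97 120 107]
 [ 54  19  12  11  12  10   8   9   9  13  22  43  57  63  66  68  69  74  85 106  96  71]
 [ 89  35  13  10  11   9   9  11  17  31  43  59  64  66  68  73  76  81  80  73  62  56]
 [ 81  49  27  14  10  10  12  21  38  57  62  65  66  67  74  85  89  84  72  60  55  54]
 [ 97  77  52  28  15  14  20  42  59  64  65  65  67  73  85  90  88  85  76  59  54  52]]
```

Request:
apply_moves(increments=[[[0.1, 0.04, -0.54], [-0.3, 7, -0.3], 1.4], [[0.05, 0.04, -0.54], [0, 7, 0], 1.4], [[0.03, 0.04, -0.54], [0, 7, 0], 1.4], [[0, 0.04, -0.52], [0, 7, 0], 1.4], [[0, 0.03, -0.36], [0, 5, 0], 1.4]])

```text
t: 26.05
eef_pos: [636.5, -155.9, 202.5]
tcp_rot: [-1.564, 0.008, -2.311]
ft_force: [5.3, -2.0, -1.4]
opening: 0.149
```

```bash
sed -i 's/211:227,228:250/212:230,235:249/' h.py; python3 - <<'E'
from h import *
np.set_printoptions(linewidth=200)
arc();tabview()
E
```

```text
yaw unwrapped -2.311 turned 2.841
at [ 636.5 -155.9  202.5] [-1.564  0.008 -2.311] f [ 5.3 -2.  -1.4] open 14.1 t 26.1 j [-0.34  0.54  1.5   0.    1.09  0.4 ]
shift cm [ 0.1   0.06 -0.02] turn [-0.4 -0.  -0.4]
[[ 35  36  36  36  35  36  37  35  35  49  55  70  96 104]
 [ 35  37  36  37  36  37  31  23  22  59  73  95 104 105]
 [ 37  36  38  36  35  29  19  12  24  77  97 104 104  97]
 [ 38  38  37  34  24  16  11  14  27  55  91 101  93  64]
 [ 39  37  32  20  14   9  12  24  44  51  75  83  59  51]
 [ 36  30  19  10  10  14  22  43  51  45  51  49  54  63]
 [ 24  14  10  12  26  32  36  53  37  22  36  49  62  70]
 [ 15  10   9  18  45  50  36  24  17  23  48  63  68  83]
 [  9  11  11  29  49  38  20  18  26  42  61  65  68  88]
 [  9   9  13  31  26  18  20  36  50  61  67  68  77 103]
 [ 10  10   9  12  16  21  42  60  65  66  71  93 103 119]
 [ 10   9  10  15  31  42  59  65  67  67  80 127 121  98]
 [ 10   9  21  36  57  61  64  67  72  76  85 105  89  66]
 [ 11  21  41  57  64  66  68  73  85  88  84  78  61  56]
 [ 30  43  59  65  67  66  74  84  88  88  85  75  59  53]
 [ 58  63  65  66  71  74  85  88  87  84  74  64  53  52]
 [ 64  65  66  73  84  88  89  85  82  72  61  55  52  70]
 [ 66  67  72  85  88  89  84  79  69  57  52  50  69 159]]
```

Request:
apply_moves(increments=[[[0.05, 0.02, -0.3], [-0.3, 4, -0.3], 1.4], [[0.02, 0.02, -0.3], [0, 4, 0], 1.4], [[0, 0.02, -0.3], [0, 4, 0], 1.4], [[0, 0.02, -0.3], [0, 4, 0], 1.4], [[0, 0, 0], [0, 0, 0], 1.4]])

```text
t: 26.72
eef_pos: [630.3, -149.5, 202.0]
tcp_rot: [-1.564, 0.005, -2.585]
ft_force: [0.2, -0.4, -0.9]
opening: 0.144
```

```bash
python3 - <<'E'
from h import *
np.set_printoptions(linewidth=200)
arc();tabview()
E
```

```text
yaw unwrapped -2.585 turned 3.115
at [ 630.3 -149.5  202. ] [-1.564  0.005 -2.585] f [ 0.2 -0.4 -0.9] open 13.7 t 26.7 j [-0.33  0.53  1.52 -0.    1.08  0.68]
shift cm [ 0.06  0.09 -0.2 ] turn [-0.4 -0.  -0.3]
[[ 35  35  36  35  36  36  37  37  55  91 101 103 102 105]
 [ 37  36  36  36  36  36  33  25  33  88 102 103 105 104]
 [ 38  37  37  36  36  31  21  13  26  80 100 105 105  98]
 [ 38  38  38  33  29  19  12  13  18  53  91 102  96  73]
 [ 38  40  34  25  16  10  14  30  30  46  79  87  63  49]
 [ 37  32  23  13  11  12  25  55  49  41  61  52  53  63]
 [ 29  19  12  10  15  28  44  52  36  24  36  51  62  71]
 [ 14  11  11  20  30  46  54  34  19  23  44  61  68  83]
 [  9   8  13  34  46  37  24  17  22  40  59  66  72  88]
 [ 10  10  12  27  30  21  18  30  43  60  66  71  98 109]
 [ 10  10   9  13  14  20  37  58  65  67  71 101 140 132]
 [  9  10  11  13  20  42  59  65  67  67  79 129 126  99]
 [  9  10  17  31  43  59  65  67  73  75  85 105  89  65]
 [ 10  20  36  56  62  65  67  73  86  89  85  78  62  55]
 [ 21  42  59  64  65  68  74  85  88  88  86  74  58  53]
 [ 43  59  64  67  72  74  84  89  87  83  77  63  54  52]
 [ 62  64  66  73  84  88  89  86  81  74  63  54  52  69]
 [ 67  67  74  85  89  88  84  80  69  58  53  51  69 159]]
```

Request:
apply_moves(increments=[[[0.05, 0.01, -0.4], [-0.3, 4, -0.3], 1.4], [[0, 0.02, -0.35], [0, 4, 0], 1.4], [[0, 0.01, -0.3], [0, 4, 0], 1.4], [[0, 0.01, -0.3], [0, 4, 0], 1.4], [[0, 0, 0], [0, 0, 0], 1.4]])

```text
t: 27.4
eef_pos: [624.8, -140.2, 201.2]
tcp_rot: [-1.566, 0.0, -2.857]
ft_force: [-0.0, -0.7, -0.4]
opening: 0.153
```

```bash
python3 - <<'E'
from h import *
np.set_printoptions(linewidth=200)
arc();tabview()
E
```

```text
yaw unwrapped -2.857 turned 3.387
at [ 624.8 -140.2  201.2] [-1.566  0.    -2.857] f [-0.  -0.7 -0.4] open 14.5 t 27.4 j [-0.32  0.52  1.54 -0.    1.08  0.97]
shift cm [-0.01  0.11 -0.2 ] turn [-0.3 -0.  -0. ]
[[ 35  35  35  37  37  36  36  41  66  94 101 102 104 105]
 [ 36  37  37  37  35  35  34  30  38  88 103 105 105 105]
 [ 36  37  37  36  37  33  25  16  26  80 101 104 104 103]
 [ 39  38  37  36  31  23  13   9  18  54  94 104  96  85]
 [ 38  38  35  30  19  15  11  13  22  49  90  95  65  48]
 [ 38  34  26  16  11  14  31  31  33  46  70  56  49  53]
 [ 34  21  14  13  14  25  57  50  34  23  38  51  63  71]
 [ 18  12  11  12  27  47  53  40  19  20  45  61  69  84]
 [ 11  11  10  21  45  56  35  19  21  38  59  66  72  90]
 [  9   9  12  26  30  23  17  21  42  58  65  73  98 110]
 [ 10  10   9  14  13  18  32  45  60  65  71 102 140 132]
 [  9  10  10  11  20  36  58  64  68  70  81 128 126 101]
 [  8   9  14  22  42  59  65  68  73  76  85 106  90  64]
 [ 13  20  32  43  59  64  67  74  85  87  85  78  62  56]
 [ 22  41  57  63  66  67  75  84  89  88  86  77  60  53]
 [ 42  60  63  67  72  74  85  89  88  83  76  65  53  53]
 [ 58  66  67  74  86  89  89  86  82  73  61  55  54  70]
 [ 66  68  73  86  90  89  86  81  69  60  53  52  70 159]]
```

Request:
apply_moves(increments=[[[0, 0.05, -0.4], [-0.3, 4, 0], 1.4], [[0, 0.04, -0.35], [0, 4, 0], 1.4], [[0, 0.02, -0.32], [0, 4, 0], 1.4], [[0, 0.02, -0.3], [0, 4, 0], 1.4], [[0, 0, 0], [0, 0, 0], 1.4]])

```text
t: 28.08
eef_pos: [622.0, -129.7, 200.5]
tcp_rot: [-1.567, -0.001, -3.129]
ft_force: [0.6, -2.6, -0.6]
opening: 0.147
```

```bash
python3 - <<'E'
from h import *
np.set_printoptions(linewidth=200)
arc();tabview()
E
```

```text
yaw unwrapped -3.129 turned 3.659
at [ 622.  -129.7  200.5] [-1.567e+00 -1.000e-03 -3.129e+00] f [ 0.6 -2.6 -0.6] open 14.0 t 28.1 j [-0.31  0.52  1.55 -0.    1.07  1.25]
shift cm [-0.08  0.12 -0.22] turn [-0.2 -0.   0. ]
[[ 35  36  36  37  36  36  45  74  75  94 100 103 104 105]
 [ 36  36  35  36  36  35  35  38  40  88 102 104 105 105]
 [ 36  36  36  37  36  33  28  20  27  81 102 105 106 106]
 [ 39  39  39  38  35  24  16  11  18  54  95 105 103  92]
 [ 39  39  36  33  22  13  10  13  26  50  91  93  84  60]
 [ 39  36  30  19  11  13  15  30  47  51  72  61  51  54]
 [ 36  24  15  11  13  32  35  47  50  35  41  48  57  65]
 [ 22  13  12  11  26  60  57  37  24  18  41  59  67  75]
 [ 12  12  12  20  43  56  40  21  18  34  50  63  74 108]
 [ 11  10  13  26  51  38  20  23  38  59  66  73 105 146]
 [ 11  10  10  11  19  18  22  41  60  66  70 101 140 136]
 [  9   8  11  12  16  31  45  61  67  69  80 129 127 100]
 [ 11  10  11  19  38  56  64  66  68  75  86 105  89  66]
 [ 11  12  20  42  58  65  68  72  75  87  85  77  63  56]
 [ 21  31  43  60  65  68  73  86  89  89  85  77  59  54]
 [ 42  58  63  67  72  75  85  90  88  84  76  64  54  53]
 [ 60  66  67  73  86  89  89  87  81  75  61  55  53  71]
 [ 67  68  74  85  90  90  85  80  68  58  53  52  70 159]]
```

Request:
apply_moves(increments=[[[-0.02, 0.05, -0.4], [-0.2, 4, 0], 1.4], [[-0.02, 0.04, -0.35], [0, 4, 0], 1.4], [[-0.02, 0.03, -0.32], [0, 4, 0], 1.4], [[-0.02, 0.03, -0.3], [0, 4, 0], 1.4], [[0, 0, 0], [0, 0, 0], 1.4]])

```text
t: 28.75
eef_pos: [622.1, -118.6, 199.6]
tcp_rot: [-1.567, -0.004, 2.881]
ft_force: [-0.2, -0.9, -0.5]
opening: 0.144
```

```bash
python3 - <<'E'
from h import *
np.set_printoptions(linewidth=200)
arc();tabview()
E
```

```text
yaw unwrapped -3.403 turned 3.933
at [ 622.1 -118.6  199.6] [-1.567 -0.004  2.881] f [-0.2 -0.9 -0.5] open 13.7 t 28.8 j [-0.29  0.52  1.55 -0.    1.07  1.54]
shift cm [-0.14  0.11 -0.23] turn [-0.2 -0.   0.2]
[[ 36  35  35  35  35  36  41  53  83  98 100 102 105 104]
 [ 36  36  35  37  35  35  35  36  48  88 101 105 105 105]
 [ 37  37  37  37  37  36  31  23  27  79 101 105 106 106]
 [ 37  38  39  38  34  29  19  14  19  55  94 105 105  96]
 [ 39  39  38  35  26  13  11  15  30  63  95 102  91  63]
 [ 39  38  34  22  14  11  15  34  75 123 126  96  61  54]
 [ 36  30  20  12  13  24  45  84 146 196 187 126  71  71]
 [ 26  15  10  12  29  64  98 150 202 215 216 166  99  88]
 [ 14   8  10  22  73 139 162 203 217 213 208 131  84 110]
 [  9   9  11  31 109 199 214 217 205 176 119  81 105 146]
 [ 10  10   9  24  93 189 211 196 153 101  75  92 136 135]
 [  9   7   9  13  36  92 157 119  85  72  74 111 110  94]
 [ 10   8  13  19  33  55  79  72  68  67  68  89  77  62]
 [ 10  11  19  41  58  64  68  67  67  67  65  65  57  52]
 [ 14  21  41  60  64  67  73  73  68  66  64  62  55  53]
 [ 32  43  59  65  68  73  84  86  71  64  61  56  51  53]
 [ 58  63  67  72  75  85  89  87  72  61  55  53  53  69]
 [ 66  68  74  86  89  88  86  79  67  56  51  52  69 159]]
```

The tab popped: bright pixels up to 217 beside the box. I'm stopping here, opening the fingers and lifting clear.

Request:
apply_moves(increments=[[[0, 0, 0], [0, 0, 0], 2.4], [[0, 0, 0], [0, 0, 0], 2.6], [[0, -1, 0], [0, 0, 0], 2.6], [[0, -3, 0], [0, 0, 0], 2.6], [[0, -4, 0], [0, 0, 0], 2.6]])

```text
t: 29.42
eef_pos: [621.8, -117.3, 280.3]
tcp_rot: [-1.569, -0.009, 2.886]
ft_force: [0.2, 0.5, 1.0]
opening: 0.271
```

Request:
apply_moves(increments=[[[3, -4, 0], [0, 0, 0], 2.6], [[5, -3, 5], [0, 0, 0], 2.6], [[-5, 0, -5], [0, 0, 0], 2.6], [[-5, 0, -5], [0, 0, 0], 2.6], [[0, 0, 0], [0, 0, 0], 2.6]])

```text
t: 30.05
eef_pos: [654.7, -74.7, 354.6]
tcp_rot: [-1.569, 0.001, 2.882]
ft_force: [0.2, 0.1, -1.2]
opening: 0.272
```

```bash
python3 - <<'E'
from h import *
np.set_printoptions(precision=1,suppress=True)
arc()
a=read_camera('scene');b=read_camera('top')
for q in ['tin_mid','tray_post','bar_hub','indicator']:
  for p in (a,b):
    for d in nets.mark_of(p,q)[:1]: print(q,d['confidence'],world(p,d['point']))
f=lambda i:cv2.resize(i[:,:,::-1],(400,400),interpolation=cv2.INTER_CUBIC)
cv2.imwrite('pics/end.png',np.hstack([f(a['img'][170:250,205:285]),f(b['img'][130:210,325:405])]))
E
```

```text
yaw unwrapped -3.401 turned 3.931
at [654.7 -74.7 354.6] [-1.6  0.   2.9] f [ 0.2  0.1 -1.2] open 25.8 t 30.1 j [-0.2  0.5  1.3 -0.   1.4  1.6]
shift cm [ 1.9 15.6  4.8] turn [-0.1 -0.  -0.1]
tin_mid 0.9 [ 662.2 -127.2   62.1]
tin_mid 0.56 [714.8 270.1  -1.9]
tray_post 0.69 [ 577.2 -116.6   49.3]
tray_post 0.3 [ 600.1 -352.3    3.1]
bar_hub 0.55 [ 660.3 -122.6  210.5]
bar_hub 0.24 [ 658.3 -123.2    2.1]
indicator 0.21 [768.7 121.    2. ]
indicator 0.36 [ 758.3 -144.1  193.4]
```

View pics/end.png

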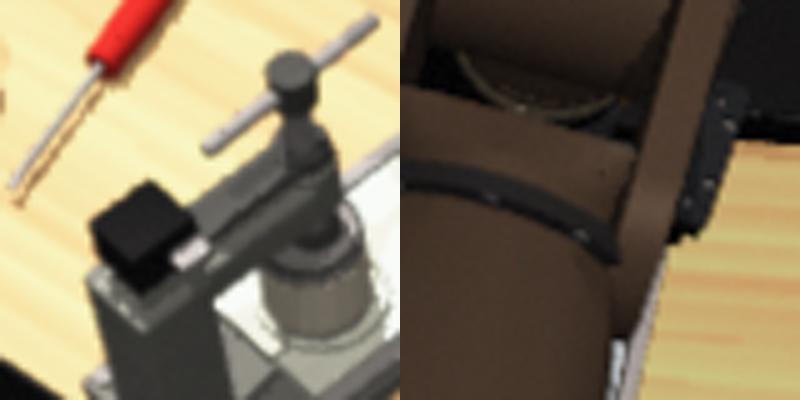

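The tab at (188,252) stands out and the nose is on the lid. I'll move the arm aside and check the pin side from above.

Request:
apply_moves(increments=[[[0, 0, -4], [0, 0, 0], 2.6], [[3, 0, -5], [0, 0, 0], 2.6], [[3, 0, -5], [0, 0, 0], 2.6], [[3, 0, -5], [0, 0, 0], 2.6], [[0, 0, -3], [0, 0, 0], 2.6]])

```text
t: 31.18
eef_pos: [621.2, 162.1, 354.9]
tcp_rot: [-1.569, 0.002, 2.873]
ft_force: [0.7, -0.7, 1.2]
opening: 0.272
```

```bash
python3 - <<'E'
from h import *
np.set_printoptions(precision=1,suppress=True)
b=read_camera('top');a=read_camera('scene')
for q in ['tall_tin_mid','wide_tin_mid','thinner','sample_jar','paint_cup','opener_at','brush_at']:
    for p in (a,b):
        for d in nets.mark_of(p,q)[:1]: print(q,d['confidence'],world(p,d['point']))
cv2.imwrite('pics/end2.png',cv2.resize(b['img'][135:185,335:395,::-1],(720,600),interpolation=cv2.INTER_CUBIC))
E
```

```text
tall_tin_mid 0.86 [452.6 377.8  47. ]
tall_tin_mid 0.33 [ 660.3 -432.7    2.2]
wide_tin_mid 0.91 [600.8 268.4  28.5]
thinner 0.68 [716.8 262.4   2.6]
sample_jar 0.74 [770.6 117.6   1.2]
sample_jar 0.49 [767.8 118.   -4.2]
paint_cup 0.75 [ 656.  -434.2   -0.1]
paint_cup 0.73 [ 655.8 -430.4   -1.6]
opener_at 0.55 [ 599.1 -351.8   12. ]
opener_at 0.66 [ 600.3 -351.6    4.2]
brush_at 0.72 [ 395.4 -412.1    6.8]
brush_at 0.69 [ 401.1 -416.8    5.5]
```

View pics/end2.png

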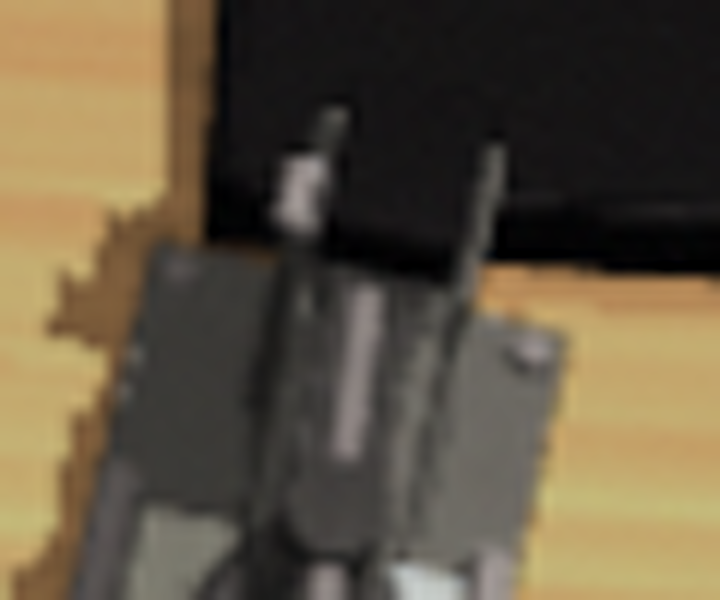

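The tab is out on the +y side at (300,190), and nothing shows on the −y side near (480,215). Handing in.

```bash
python3 -c "
from cell import env
print(env.job_done())"
```

```text
the job is handed in; nothing more can be done
None
```

The job is done and handed in at about 31 s of the 67 s allowed.

- **Tin and tray:** I stood the tin in the tray's seat and pushed the tray home by its post. The push met the hard stop at about 9 N. The network then put the tin within a few mm of the screw axis.
- **Pressing:** I turned the bar clockwise about 3.9 rad, checking the indicator box every 0.27 rad or so over the last part. The tab popped within the last step, so I turned at most about 0.28 rad past it, against the 0.5 rad that would trip the overload pin. I then opened the fingers and lifted clear.
- **Last checks:** In the final pictures the tab stands out clearly and no overload pin shows on the other side. That side is only a few pixels across and seen only from above. The nose is on the lid, but I didn't measure the lid's depth directly.
- **Other things on the bench:** All the other things on the bench were found again within about 6 mm of their first positions, close to the networks' own scatter. One low-confidence top-view result for the tall tin (0.33) gave a wrong place (the paint cup). The scene view had it where it started.

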